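Draw the metering rod to its mark and hold it

TASK

At the powder metering station, first slide the glass sash all the way down by its grip block, out of the way of the metering rod. Then take the rod by its knob and draw it straight out of its bore, without wrenching it sideways or overshooting, until the ring engraved on it is level with the front face of the steel block, and finish while still holding it there against its spring. Leave the jars, cup and spatula where they are.

Things in the scene. Friction and masses are not known exactly. Their poses are not given: they have to be found in the camera images.
- station: Fixed metering station. Grey plinth 320 mm wide, 100 mm tall, front at x = -85 mm; on it a bored steel block (front x = -20 mm, 64 mm wide, 100 to 176 mm high), behind that a lower spring housing. Two upright sash rails at x = -100, y = +-150 mm, 186 mm high. Origin on the bench; +x along the bore, into the block; z up. Position and yaw (+-17 deg) vary.
- bore_mouth (a point): Centre of the bore at the block's front face, 145 mm above the bench and 45 mm above the plinth; x axis points into the bore (station's axes). Bore 21.5 mm in diameter, 80 mm long, for the rod's 20 mm: under 1 mm of slack each side.
- rod_knob (a point): Centre of the steel metering rod's cylindrical knob (30 mm diameter, 30 mm long along the rod), x axis along the rod into the bore. At rest it is 40 mm in front of the block's face, on the bore axis, a 29 mm collar on the rod resting against the face. Rod about 0.3 kg. A spring draws it back in: about 6 N at rest, 9 N at the mark; let go, it slides home.
- rod_ring (a point): Centre of the dark engraved ring round the rod, 2 mm wide, 85 mm behind the knob's centre (on the bore side). Hidden in the bore at rest, about 45 mm inside the block's face; level with the face once the knob's centre stands 85 mm in front of it.
- sash_grip (a point): Centre of the black grip block on the sash's front: 24 mm wide (y), 34 mm long (x), 30 mm tall (station's axes); 60 mm in front of the glass. Take it from above across its 24 mm width. 170 mm above the bench with the sash up, 85 mm with it down. The sash, 276 mm wide, is 80 mm in front of the block's face; its top edge is 10 mm above this point.
- sash (a joint): Height of the glass sash: 0 = fully up (it stands across the knob's way), 0.085 m = fully down on its stop (top edge 50 mm below the rod's axis). Starts 0 to 15 mm down. Friction holds it wherever it is left: about 3 N pushes it down, 10 N lifts it.
- small_jar_center (a point): small black screw-cap jar, 42 mm diameter, 55 mm tall, standing on the station's plinth beside the block. Centre, half-way up. Bystander.
- front_jar_center (a point): amber glass jar with black cap, 52 mm diameter, 60 mm tall, on the bench ahead of the station's left corner. Centre, half-way up. Bystander.
- wide_jar_center (a point): wide black jar, 80 mm diameter, 90 mm tall, on the bench to the right. Centre, half-way up. Bystander.
- tall_jar_center (a point): tall black jar, 64 mm diameter, 120 mm tall, on the bench to the right. Centre, half-way up. Bystander.
- cup_center (a point): clear open plastic cup, 70 mm across, 60 mm tall, on the bench to the left. Centre, half-way up. Bystander.
- spatula: steel spatula 190 mm long lying on the bench ahead of the station's right corner. Origin under its middle. Bystander.
Things that resemble listed ones, but are neither listed nor needed, are in the scene too. Leave any green or purple look-alike of the part that bears rod_knob alone.

How it is judged:
By the outcome, as a careful person would: the job done as asked, in the order asked, and still so for the second after the job is handed in, while the arm keeps its last pose, push and grip.
It also fails if it takes over 48 s, if anything falls off the work surface, if the arm or the gripper's body presses on something with over 40 N, if the wrist force passes 120 N, or if a joint passes its speed limit or range.

ROBOT

A 6-joint arm with a two-finger parallel gripper is mounted at the origin on the work surface. World frame = base frame: x ahead of the robot, y to its left, z up, the work surface at z = 0. Lengths are in m, angles in degrees, forces in N, time in s.
With the tool pointing down it reaches from about 0.275 to 1 m from the base axis. Payload 8.4 kg.
Tool frame: the origin (TCP) lies midway between the tips of the shut fingers; the grasp point (between the pads) lies ctrl.grip_point_offset behind it (ctrl.grip_point_offset is the distance from the TCP to the grasp point, in m); z points along the fingers, y is the line along which they close (so a half turn about z gives the same grasp; the last joint's range is limited). The gripper opens to 85 mm and grips with 20 to 120 N. Pads are 22 mm wide; open, the fingers measure 114 mm over their backs; the gripper's body (76 mm by 85 mm) begins 54 mm behind the grasp point. The pads swing forward as they close: fully open they stand 13 mm farther back than shut.
Start: joints at [64.607, 20.225, 93.587, -0, 66.188, -0.138], TCP at [0.267, 0.565, 0.208] pointing down, gripper open.
Joint ranges: [-150.9, 150.9], [-52.94, 120.26], [3.33, 152.33], [-74.26, 254.26], [0, 154.13], [-172.89, 172.89]. Speed limits (degrees/s): [127.2, 127.2, 159.86, 180, 180, 180].

INTERFACE

Orientations are given as [roll, pitch, yaw] about the fixed x, y, z axes, in that order (R = Rz(yaw) Ry(pitch) Rx(roll)).
In Python, from station import ctrl gives the robot as it stands.
- The arm moves only by the tool carry_out, never from a script. Its argument "steps" is text: rows parted by semicolons, each of 4 numbers parted by spaces: the shift along the tool's x, y, z in mm, then the turn about the tool's z in rad. A call has 1 to 10 rows; each row shifts and turns the commanded pose from where the row before left it, along the tool's axes as they then stand; what a row does not reach is not made up. A row lasts 1/8 s, in which the tool goes at most 62.5 mm and 10.7 degrees, less where a joint would pass 70% of its speed; a pose out of reach is approached as far as the arm can. A call with a gripper value outside its range is refused whole. "fingers" is the gripper's target within -1 to 1 (shut at 1, half-way at 0, fully open at -1), set as the call begins (left out, the last holds). The fingers move at their own pace and stop on an object; "squeeze" is the grip in N (left out, the last holds). Time passes only in rows, so rows that do not move let the fingers close. It gives the time, the measured TCP pose, the force, the opening and the grip force at its end, in the units of the state.
- ctrl.observe(): the state, without advancing time (a new reading comes with each control period).
- ctrl.snapshot(name): name is "scene" or "top" or "wrist"; returns a dict with "image" (384x512x3 uint8, red, green, blue), "depth" (384x512 float32, m along the optical axis (not along the pixel's ray), 0 where there is no reading), "mtx" (3x3 intrinsics, pixels), "origin" and "attitude" of the camera in the world; the wrist camera has in their place "hand_eye" (4x4, takes a point from camera to tool coordinates, whose origin is the TCP and whose axes are the flange's). Camera axes: x right, y down, z forward; pixel columns grow to the right and rows downward; lengths in m; the calibration is good to about 2 mm. The wrist camera is an equidistant fisheye: a pixel r from the principal point sees the ray r / f radians off the axis. A picture is of the moment at which its call begins: read the wrist's pose just before it.
- ctrl.close_job(): hands the job in; it is judged then, once.
The state is a dict: "time_s": time; "q": joint angles; "joint_vel": joint speeds; "effort": joint torques, N m; "position": TCP position; "orientation": TCP orientation; "force": force on the tool from outside, world axes, zero at the start; "torque": the same for the moment, N m; "width": opening from 0.0 (shut) to 1.0 (fully open); "gripper_force": force on a finger pad.
Only numpy, scipy, OpenCV 4.12 (cv2) and the standard library are available. Lean on these libraries where they do the work, as an engineer would, in place of code of your own. Each camera call takes 0.05 s, during which the arm holds its last target. There are 200 camera calls.

## Working session

There is one attempt and no reset: what is moved stays moved. The work goes in short steps, Python scripts to look and compute and a tool call to move; the robot and the scene stay as the last step left them, time stands still between calls to the robot, and variables do not carry over. Pictures are saved under pics/ and viewed, at most 10 in all, crops included, and the job is handed in when it is done.

Besides the shell and the picture viewer there is one more tool, called after "Call:" by a JSON object that holds its "fn" and its "kwargs", one argument or row to a line. carry_out: Moves the arm, as the interface text tells. Its arguments: {"type":"object","properties":{"steps":{"type":"string"},"fingers":{"type":"number"},"squeeze":{"type":"number"}},"required":["steps"]}

```bash
mkdir -p pics; python3 - <<'E'
from station import ctrl
import cv2,numpy as np,pickle
s=ctrl.observe();print({k:np.round(v,3).tolist() for k,v in s.items()},ctrl.grip_point_offset)
for n in("scene","top"):
    d=ctrl.snapshot(n);pickle.dump(d,open(n+".pkl","wb"));cv2.imwrite(f"pics/{n}.png",d["image"][...,::-1])
    print(n,d["mtx"],d["origin"],d["attitude"])
a=[cv2.imread(f"pics/{n}.png") for n in("scene","top")]
E
```

```text
{'time_s': 0.0, 'q': [64.607, 20.263, 93.631, -0.001, 66.188, -0.138], 'joint_vel': [-0.089, 0.01, 0.017, 0.004, 0.05, -0.015], 'effort': [-0.002, -60.523, -34.207, -0.0, 0.009, -0.0], 'position': [0.266, 0.565, 0.207], 'orientation': [-179.918, 0.001, 154.746], 'force': [-0.155, 0.727, 0.04], 'torque': [-0.011, 0.016, -0.027], 'gripper_force': 0.0, 'width': 0.997} 0.0187
scene [[349.14045728   0.         254.12088974]
 [  0.         349.14045728 189.13749243]
 [  0.           0.           1.        ]] [ 1.29392732 -0.52085591  0.99008203] [-133.5203185    -0.9578368    57.35157106]
top [[389.60643837   0.         258.20682029]
 [  0.         389.60643837 191.40138358]
 [  0.           0.           1.        ]] [ 0.41724208 -0.03236538  1.26454334] [-173.25905358    1.43872141  -91.64729136]
```

View pics/scene.png

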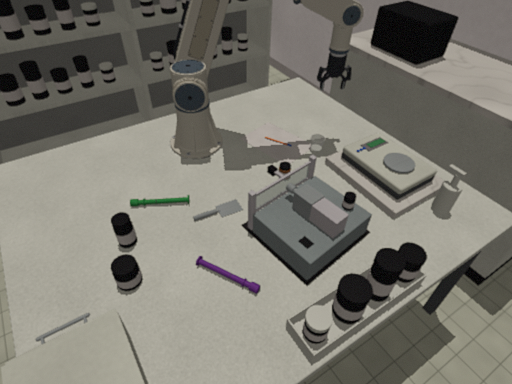

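View pics/top.png

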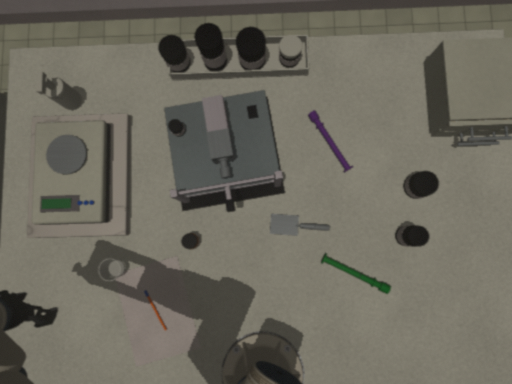

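The top view shows the station: the sash runs across (180-280,188), its black grip is near (231,200), and the grey rod and knob near (224,168) lie on the bore axis. The green (355,273) and purple (330,140) look-alikes lie loose on the bench. Next I'll measure the station from depth and enlarge the grip and knob.

```bash
cat > h.py <<'E'
import numpy as np,pickle,cv2
from scipy.spatial.transform import Rotation as R
def cloud(d):
    K=d["mtx"];v,u=np.mgrid[:384,:512];z=d["depth"]
    p=np.stack([(u-K[0,2])/K[0,0]*z,(v-K[1,2])/K[1,1]*z,z],-1)
    return p@R.from_euler("xyz",d["attitude"],degrees=True).as_matrix().T+d["origin"]
def pix(d,P):
    c=(np.atleast_2d(P)-d["origin"])@R.from_euler("xyz",d["attitude"],degrees=True).as_matrix();q=c@d["mtx"].T
    return q[:,:2]/q[:,2:]
E
python3 - <<'E'
from h import *
d=pickle.load(open("top.pkl","rb"));P=cloud(d)
print("bench z",np.median(P[300:330,400:500,2]))
roi=np.zeros((384,512),bool);roi[85:215,155:290]=1
for lo,hi in((.093,.107),(.168,.181)):
    m=roi&(P[...,2]>lo)&(P[...,2]<hi);m=cv2.morphologyEx(m.astype(np.uint8),cv2.MORPH_OPEN,np.ones((3,3)))
    n,l,st,c=cv2.connectedComponentsWithStats(m)
    for i in range(1,n):
        if st[i,4]<15:continue
        pts=P[l==i];r=cv2.minAreaRect((pts[:,:2]*1000).astype(np.float32));print(lo,st[i],c[i],r,np.median(pts[:,2]))
im=cv2.resize(d["image"][135:225,165:295,::-1],None,fx=6,fy=6,interpolation=cv2.INTER_CUBIC)
cv2.imwrite("pics/crop1.png",im)
E
```

```text
bench z -0.0001624559115498414
0.093 [ 165   90  115  101 6942] [223.23033708 142.31388649] ((719.2635498046875, 102.76436614990234), (269.1339111328125, 319.90325927734375), 8.298003196716309) 0.09926366204566017
0.168 [ 203   97   30   63 1037] [217.37126326 132.1195757 ] ((739.717529296875, 104.87487030029297), (186.3741912841797, 64.23065185546875), 7.286652088165283) 0.17363950329737166
0.168 [270 175   5   3  15] [272. 176.] ((590.0032348632812, -49.04923629760742), (11.368355751037598, 6.195830821990967), 88.28207397460938) 0.1706746625585125
0.168 [253 177  13   4  40] [259.  178.5] ((584.3751220703125, -11.977554321289062), (8.46643352508545, 34.704322814941406), 4.544808387756348) 0.17111477870886782
0.168 [229 182   6   4  19] [231.47368421 183.42105263] ((572.157470703125, 66.45296478271484), (14.206777572631836, 8.765473365783691), 87.42237854003906) 0.17172341574971917
0.168 [215 184   7   4  21] [218.         185.57142857] ((567.682861328125, 104.90316009521484), (7.5857439041137695, 18.762001037597656), 14.26458740234375) 0.1717015258474328
0.168 [209 186   5   3  15] [211. 187.] ((564.1392211914062, 125.1099624633789), (11.83797550201416, 5.972363471984863), 88.19294738769531) 0.17077174561015251
0.168 [225 199  10  13  99] [229.54545455 204.85858586] ((511.68463134765625, 73.2066879272461), (34.70819854736328, 23.37070655822754), 6.684863567352295) 0.17584840455937667
```

View pics/crop1.png

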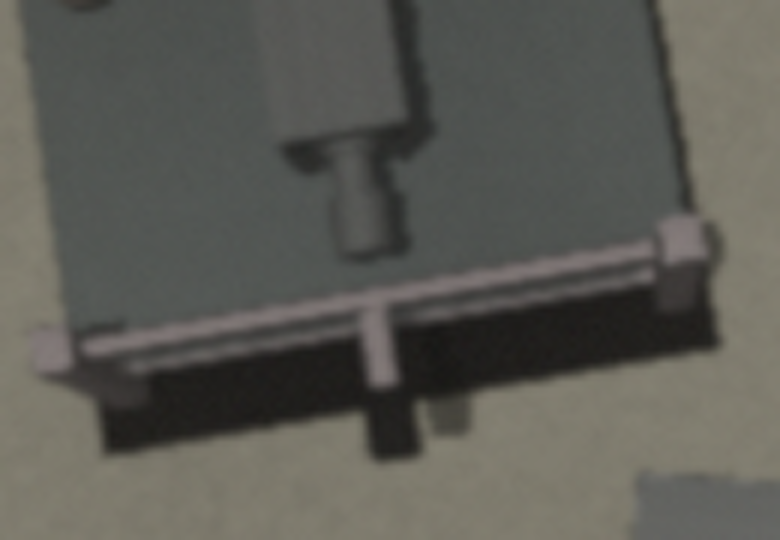

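The crop shows the sash's clear bracket running from (375,300) to the black grip at (393,430), and the steel knob at (365,225) on the block's axis. This is the grey rod mounted in the bore, not a loose green or purple one. Station yaw is about 8.2°, and the grip is at about (0.512, 0.073), with its top at z 0.176. I'll move to hover above the grip.

Call:
{"fn": "carry_out", "kwargs": {
  "steps": "0 0 -12.5 -0.146; 0 0 -12.5 -0.146; 0 0 -12.5 -0.146; 0 0 -12.5 -0.147",
  "fingers": -1
}}

```text
time_s: 0.6
position: [0.2665, 0.565, 0.2577]
orientation: [-180.0, -0.0, -171.5]
force: [0.7, 0.2, -0.4]
width: 0.999
gripper_force: 0.0
```

Call:
{"fn": "carry_out", "kwargs": {
  "steps": "-17 -52 0 0; -17 -52 0 0; -17 -52 0 0; -17 -52 0 0; -17 -52 0 0; -17 -52 0 0; -17 -52 0 0; -17 -52 0 0; -17 -52 0 0; -17 -52 0 0"
}}

```text
time_s: 1.85
position: [0.51, 0.0733, 0.2577]
orientation: [180.0, -0.0, -171.7]
force: [1.9, -0.3, -0.0]
width: 1.001
gripper_force: 0.0
```

Call:
{"fn": "carry_out", "kwargs": {
  "steps": "0 0 0 0; 0 0 0 0"
}}

```text
time_s: 2.1
position: [0.5092, 0.0751, 0.2574]
orientation: [180.0, -0.1, -171.8]
force: [0.7, -1.0, 0.0]
width: 0.998
gripper_force: 0.0
```

```bash
python3 - <<'E'
from station import ctrl
from h import *
s=ctrl.observe();d=ctrl.snapshot("wrist");d["s"]=s;pickle.dump(d,open("w1.pkl","wb"));cv2.imwrite("pics/w1.png",d["image"][...,::-1])
print(s["time_s"],s["position"],s["orientation"],s["force"],s["q"]);print(d["mtx"],d["hand_eye"])
E
```

```text
2.1 [0.50919686 0.07509893 0.25741585] [ 1.79977564e+02 -5.60502678e-02 -1.71797226e+02] [ 0.72937656 -0.96690598  0.03142916] [ 8.20684654e+00  7.63233899e+00  1.03588439e+02  2.40633505e-02
  6.88352723e+01 -9.00046151e+01]
[[297.31863964   0.         255.69443779]
 [  0.         297.31863964 189.32332556]
 [  0.           0.           1.        ]] [[ 7.53056218e-04 -9.52685539e-01 -3.03956735e-01  7.73738172e-02]
 [ 9.99999716e-01  7.21196219e-04  2.17079565e-04  4.80807872e-04]
 [ 1.24038853e-05 -3.03956812e-01  9.52685812e-01 -1.65737170e-01]
 [ 0.00000000e+00  0.00000000e+00  0.00000000e+00  1.00000000e+00]]
```

View pics/w1.png

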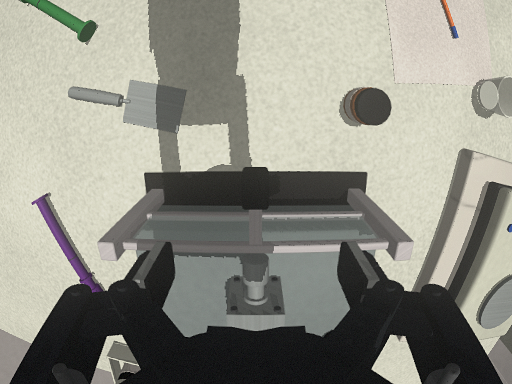

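The wrist view shows the grip block at about (256,188), the rod and knob at (255,270) and the block face at (255,295), with the fingers astride the axis. Next I'll measure with wrist depth.

```bash
cat >> h.py <<'E'
def wcloud(d):
    K=d["mtx"];v,u=np.mgrid[:384,:512];x=(u-K[0,2])/K[0,0];y=(v-K[1,2])/K[1,1];t=np.hypot(x,y)+1e-9
    g=np.tan(t)/t;z=d["depth"];p=np.stack([x*g*z,y*g*z,z,np.ones_like(z)],-1)@d["hand_eye"].T
    return p[...,:3]@R.from_euler("xyz",d["s"]["orientation"],degrees=True).as_matrix().T+d["s"]["position"]
def stn(P,yaw=8.2,o=(.5861,.0833)):  # plinth-front frame: x along bore from plinth front centre (station x+85mm)
    c,s=np.cos(np.radians(yaw)),np.sin(np.radians(yaw));q=P-np.array([*o,0])
    return np.stack([q[...,0]*c+q[...,1]*s,-q[...,0]*s+q[...,1]*c,q[...,2]],-1)
E
python3 - <<'E'
from h import *
d=pickle.load(open("w1.pkl","rb"));P=wcloud(d)
for v,u in((80,330),(250,205),(188,256),(175,256),(262,256),(275,256)): print(v,u,P[v,u].round(4),stn(P)[v,u].round(4))
S=stn(P)
V,U=np.mgrid[:384,:512]
m=(V>150)&(V<225)&(U>235)&(U<280)&(P[...,2]>.168)&(P[...,2]<.183)&(S[...,0]<-.045)
r=cv2.minAreaRect((P[m][:,:2]*1000).astype(np.float32));print("grip",m.sum(),np.median(P[m][:,2]),r,stn(P[m].mean(0)))
m=(V>235)&(V<320)&(U>225)&(U<290)
for a in range(-5,75,5):
    k=m&(abs(S[...,0]-a/1000)<.0025)&(S[...,2]>.125)&(S[...,2]<.168)
    if k.sum()>3: print(a,k.sum(),"z max",S[k][:,2].max().round(4),"y",S[k][:,1].min().round(4),S[k][:,1].max().round(4), "y at top",S[k][S[k][:,2]>S[k][:,2].max()-.002][:,1].mean().round(4))
# rails: outer y extents at z~.186
k=(P[...,2]>.180)&(P[...,2]<.19)&(abs(S[...,0])<.04)&(V<265)
for q in(k&(S[...,1]>.1),k&(S[...,1]<-.1)): print("rail",q.sum(),S[q].mean(0).round(4))
E
```

```text
80 330 [ 0.3891  0.1655 -0.0014] [-0.1833  0.1095 -0.0014]
250 205 [0.5798 0.0362 0.1726] [-0.013  -0.0457  0.1726]
188 256 [0.5092 0.0759 0.1761] [-0.0771  0.0037  0.1761]
175 256 [0.4979 0.0743 0.1752] [-0.0886  0.0037  0.1752]
262 256 [0.5971 0.0887 0.1536] [0.0117 0.0038 0.1536]
275 256 [0.6107 0.0907 0.158 ] [0.0254 0.0038 0.158 ]
grip 1110 0.17596609689521603 ((518.5609130859375, 76.02371978759766), (45.243282318115234, 23.932220458984375), 8.833853721618652) [-0.072901    0.00250481  0.17521481]
10 229 z max 0.1593 y -0.0113 0.0167 y at top 0.0029
15 139 z max 0.1597 y -0.0115 0.017 y at top 0.0019
20 100 z max 0.1592 y -0.0102 0.0169 y at top 0.0027
25 95 z max 0.1597 y -0.0104 0.017 y at top 0.0026
30 97 z max 0.1595 y -0.0105 0.0171 y at top 0.0032
35 101 z max 0.1603 y -0.0105 0.0172 y at top 0.0025
40 52 z max 0.1594 y -0.0106 0.0173 y at top 0.0027
45 33 z max 0.1545 y -0.0063 0.0118 y at top 0.0028
50 56 z max 0.1552 y -0.0064 0.0118 y at top 0.0036
55 57 z max 0.1546 y -0.0065 0.0119 y at top 0.0033
60 157 z max 0.1588 y -0.0112 0.0168 y at top 0.0046
65 831 z max 0.168 y -0.0295 0.0352 y at top 0.0038
70 108 z max 0.1669 y -0.0293 0.0352 y at top -0.0055
rail 372 [-0.0151  0.1508  0.1847]
rail 367 [-0.0147 -0.1452  0.1848]
```

Wrist depth puts the rod axis, block and grip within 0.5 mm of the TCP's line laterally, and the yaw matches. I'll descend onto the grip and close.

Call:
{"fn": "carry_out", "kwargs": {
  "steps": "-1 0 23 0; -1 0 23 0; 0 0 23 0; 0 0 23 0; 0 0 22 0; 0 0 0 0"
}}

```text
time_s: 2.9
position: [0.5099, 0.0764, 0.1425]
orientation: [180.0, -0.2, -171.6]
force: [-0.3, -0.7, 0.9]
width: 1.001
gripper_force: 0.0
```

Call:
{"fn": "carry_out", "kwargs": {
  "steps": "0 0 0 0; 0 0 0 0; 0 0 0 0; 0 0 0 0; 0 0 0 0; 0 0 0 0; 0 0 0 0; 0 0 0 0",
  "fingers": 1,
  "squeeze": 30
}}

```text
time_s: 3.9
position: [0.512, 0.0748, 0.1441]
orientation: [-179.9, 0.0, -171.7]
force: [-0.6, -5.2, 2.8]
width: 0.268
gripper_force: 34.9
```

Call:
{"fn": "carry_out", "kwargs": {
  "steps": "0 0 8 0; 0 0 8 0; 0 0 8 0; 0 0 8 0; 0 0 8 0; 0 0 8 0; 0 0 8 0; 0 0 8 0; 0 0 6 0; 0 0 0 0"
}}

```text
time_s: 5.15
position: [0.512, 0.0748, 0.0733]
orientation: [-180.0, 0.0, -171.7]
force: [2.8, -6.0, -8.1]
width: 0.272
gripper_force: 33.6
```

Call:
{"fn": "carry_out", "kwargs": {
  "steps": "0 0 2 0; 0 0 2 0; 0 0 2 0; 0 0 0 0"
}}

```text
time_s: 5.65
position: [0.512, 0.0748, 0.068]
orientation: [-180.0, 0.0, -171.7]
force: [1.0, -6.5, 2.4]
width: 0.266
gripper_force: 34.8
```

Call:
{"fn": "carry_out", "kwargs": {
  "steps": "0 0 1.5 0; 0 0 1.5 0; 0 0 0 0"
}}

```text
time_s: 6.02
position: [0.5124, 0.0748, 0.0675]
orientation: [-180.0, 0.1, -171.7]
force: [-9.3, -6.9, 35.3]
width: 0.267
gripper_force: 39.0
```

The force rise shows the sash is on its stop. I'll relax the push, release and lift away.

Call:
{"fn": "carry_out", "kwargs": {
  "steps": "0 0 -1.5 0; 0 0 0 0"
}}

```text
time_s: 6.28
position: [0.5124, 0.0748, 0.0677]
orientation: [-180.0, 0.1, -171.7]
force: [-2.8, -6.4, 16.1]
width: 0.27
gripper_force: 36.9
```

Call:
{"fn": "carry_out", "kwargs": {
  "steps": "0 0 0 0; 0 0 0 0; 0 0 0 0; 0 0 0 0; 0 0 0 0; 0 0 0 0; 0 0 0 0",
  "fingers": -1
}}

```text
time_s: 7.15
position: [0.5116, 0.0754, 0.0663]
orientation: [-180.0, 0.0, -171.7]
force: [0.0, 0.1, -0.1]
width: 0.999
gripper_force: 0.0
```

Call:
{"fn": "carry_out", "kwargs": {
  "steps": "0 0 -15 0; 0 0 -25 0; 0 0 -30 0; 0 0 -30 0; 0 0 -30 0; 0 0 -30 0; 0 0 -30 0; 0 0 0 0; 0 0 0 0"
}}

```text
time_s: 8.28
position: [0.5113, 0.0753, 0.2564]
orientation: [-180.0, 0.0, -171.7]
force: [0.7, -0.8, -0.6]
width: 0.999
gripper_force: 0.0
```

```bash
python3 - <<'E'
from station import ctrl
from h import *
s=ctrl.observe();d=ctrl.snapshot("wrist");d["s"]=s;pickle.dump(d,open("w2.pkl","wb"));cv2.imwrite("pics/w2.png",d["image"][...,::-1])
print(s["time_s"],s["position"],s["orientation"],s["force"])
P=wcloud(d);S=stn(P);print("tcp",stn(s["position"]))
V,U=np.mgrid[:384,:512];m=(V>180)&(U>215)&(U<300)
for a in range(-95,75,5):
    k=m&(abs(S[...,0]-a/1000)<.0025)&(S[...,2]>.08)&(S[...,2]<.168)&(abs(S[...,1])<.03)
    if k.sum()>3: q=S[k];b=q[q[:,2]>(.135 if a>5 else .09)]; b=b if len(b) else q; print(a,k.sum(),"zmax",q[:,2].max().round(4),"y",b[:,1].min().round(4),b[:,1].max().round(4))
E
```

```text
8.275 [0.51125398 0.07531043 0.25638175] [-1.79998852e+02  4.30971636e-03 -1.71737439e+02] [ 0.6940153  -0.80895696 -0.63074538]
tcp [-0.07522035  0.00276732  0.25638175]
-60 40 zmax 0.1019 y -0.0088 0.0139
-55 30 zmax 0.0996 y -0.0065 0.0105
-50 49 zmax 0.0937 y -0.0033 0.0084
-45 44 zmax 0.093 y -0.0033 0.0084
-40 42 zmax 0.0935 y -0.0033 0.0084
-35 42 zmax 0.0932 y -0.0034 0.0084
-30 38 zmax 0.0934 y -0.0034 0.0073
-25 42 zmax 0.0935 y -0.0034 0.0073
-20 76 zmax 0.0957 y -0.025 0.0289
-15 286 zmax 0.0964 y -0.03 0.029
-10 146 zmax 0.0962 y -0.0299 0.029
0 249 zmax 0.099 y -0.0292 0.0297
5 275 zmax 0.101 y -0.0299 0.0292
10 424 zmax 0.1589 y -0.0115 0.0168
15 319 zmax 0.1593 y -0.0123 0.0168
20 289 zmax 0.1609 y -0.0112 0.0167
25 253 zmax 0.1598 y -0.0103 0.0169
30 255 zmax 0.1596 y -0.0104 0.0169
35 175 zmax 0.1594 y -0.0105 0.0171
40 124 zmax 0.1593 y -0.0106 0.0171
45 100 zmax 0.1543 y -0.0051 0.0117
50 128 zmax 0.1554 y -0.0063 0.013
55 131 zmax 0.155 y -0.0064 0.0118
60 219 zmax 0.1593 y -0.0111 0.0167
65 1072 zmax 0.168 y -0.0293 0.03
70 125 zmax 0.168 y -0.0292 0.0299
```

View pics/w2.png

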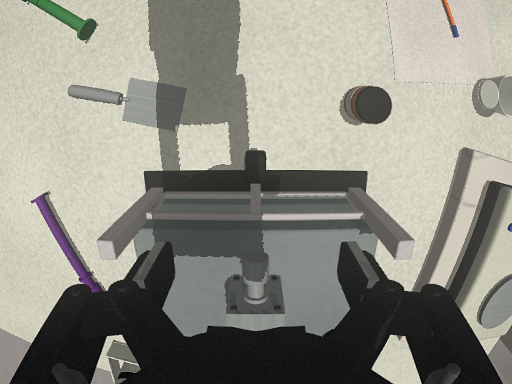

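The sash is down, with the glass top at z 0.096. The grey knob at (255,262) stands free, centred on the axis at station x ≈ plinth front + 25 mm. I'll move over it and descend.

Call:
{"fn": "carry_out", "kwargs": {
  "steps": "-20 0 0 0; -30 0 0 0; -30 0 0 0; -20 -0.4 0 0; 0 0 30 0; 0 0 30 0; 0 0 30 0; 0 0 25 0; 0 0 16 0; 0 0 0 0"
}}

```text
time_s: 9.57
position: [0.6095, 0.0892, 0.1237]
orientation: [180.0, -0.2, -171.7]
force: [0.1, 0.3, 0.1]
width: 0.998
gripper_force: 0.0
```

Call:
{"fn": "carry_out", "kwargs": {
  "steps": "0 0 0 0; 0 0 0 0"
}}

```text
time_s: 9.82
position: [0.6114, 0.0894, 0.1264]
orientation: [-180.0, 0.1, -171.7]
force: [-0.5, 0.0, 0.7]
width: 0.997
gripper_force: 0.0
```

```bash
python3 - <<'E'
from station import ctrl
from h import *
s=ctrl.observe();d=ctrl.snapshot("wrist");d["s"]=s;pickle.dump(d,open("w3.pkl","wb"))
print(s["time_s"],s["position"],s["orientation"],s["force"],stn(s["position"]))
cv2.imwrite("pics/w3.png",d["image"][...,::-1])
E
```

```text
9.825 [0.61136281 0.08944635 0.1264006 ] [-1.79999208e+02  1.02984375e-01 -1.71736198e+02] [-0.45048784  0.02245649  0.72435205] [0.02588118 0.0024803  0.1264006 ]
```

View pics/w3.png

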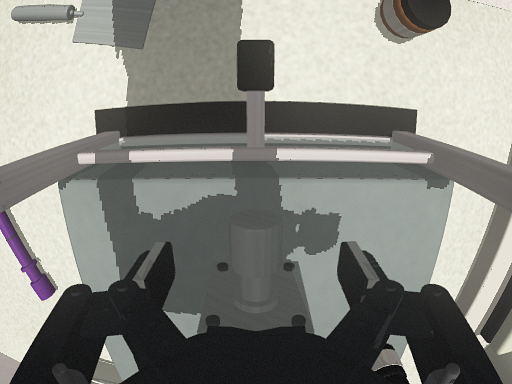

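The knob at (256,245) sits midway between the fingers (inner edges at columns 172 and 340). I'll close on it.

Call:
{"fn": "carry_out", "kwargs": {
  "steps": "0 0 0 0; 0 0 0 0; 0 0 0 0; 0 0 0 0; 0 0 0 0; 0 0 0 0; 0 0 0 0; 0 0 0 0",
  "fingers": 1,
  "squeeze": 60
}}

```text
time_s: 10.88
position: [0.6106, 0.0892, 0.1256]
orientation: [-180.0, 0.0, -171.7]
force: [-2.4, -1.8, 5.6]
width: 0.28
gripper_force: 55.9
```

Width 0.28 is low for a 30 mm knob, since the 24 mm grip gave 0.27, so I'll check before pulling.

```bash
python3 - <<'E'
from station import ctrl
from h import *
s=ctrl.observe();d=ctrl.snapshot("wrist");d["s"]=s;pickle.dump(d,open("w4.pkl","wb"))
print(s["time_s"],s["position"],s["force"],s["torque"],s["width"],s["gripper_force"],stn(s["position"]))
a=cv2.resize(d["image"][190:330,170:345,::-1],None,fx=4,fy=4,interpolation=cv2.INTER_CUBIC)
cv2.imwrite("pics/w4.png",a)
P=wcloud(d);S=stn(P)
for v in(225,240,255,265): print(v,[(u,*(S[v,u]*1000).round(0).astype(int)) for u in range(205,310,8)])
E
```

```text
10.875 [0.61064724 0.08922542 0.1256099 ] [-2.44056796 -1.81132085  5.63263254] [-0.27486073  0.31146825  0.05959042] 0.2801210606546186 55.90122163295746 [0.02514141 0.0023637  0.1256099 ]
225 [(205, np.int64(36), np.int64(-33), np.int64(100)), (213, np.int64(36), np.int64(-28), np.int64(99)), (221, np.int64(36), np.int64(-22), np.int64(99)), (229, np.int64(13), np.int64(-11), np.int64(148)), (237, np.int64(12), np.int64(-7), np.int64(151)), (245, np.int64(12), np.int64(-3), np.int64(151)), (253, np.int64(12), np.int64(1), np.int64(151)), (261, np.int64(12), np.int64(6), np.int64(150)), (269, np.int64(13), np.int64(10), np.int64(149)), (277, np.int64(12), np.int64(14), np.int64(150)), (285, np.int64(36), np.int64(24), np.int64(99)), (293, np.int64(36), np.int64(29), np.int64(99)), (301, np.int64(36), np.int64(35), np.int64(100)), (309, np.int64(35), np.int64(41), np.int64(100))]
240 [(205, np.int64(48), np.int64(-34), np.int64(99)), (213, np.int64(18), np.int64(-19), np.int64(156)), (221, np.int64(15), np.int64(-14), np.int64(163)), (229, np.int64(14), np.int64(-10), np.int64(164)),
[... 1209 characters left out ...]
(205, np.int64(14), np.int64(-18), np.int64(188)), (213, np.int64(15), np.int64(-15), np.int64(185)), (221, np.int64(15), np.int64(-12), np.int64(186)), (229, np.int64(18), np.int64(-9), np.int64(180)), (237, np.int64(34), np.int64(-7), np.int64(154)), (245, np.int64(33), np.int64(-3), np.int64(157)), (253, np.int64(32), np.int64(2), np.int64(157)), (261, np.int64(32), np.int64(6), np.int64(158)), (269, np.int64(33), np.int64(10), np.int64(157)), (277, np.int64(35), np.int64(14), np.int64(154)), (285, np.int64(15), np.int64(15), np.int64(186)), (293, np.int64(15), np.int64(19), np.int64(186)), (301, np.int64(18), np.int64(23), np.int64(180)), (309, np.int64(18), np.int64(26), np.int64(181))]
```

View pics/w4.png

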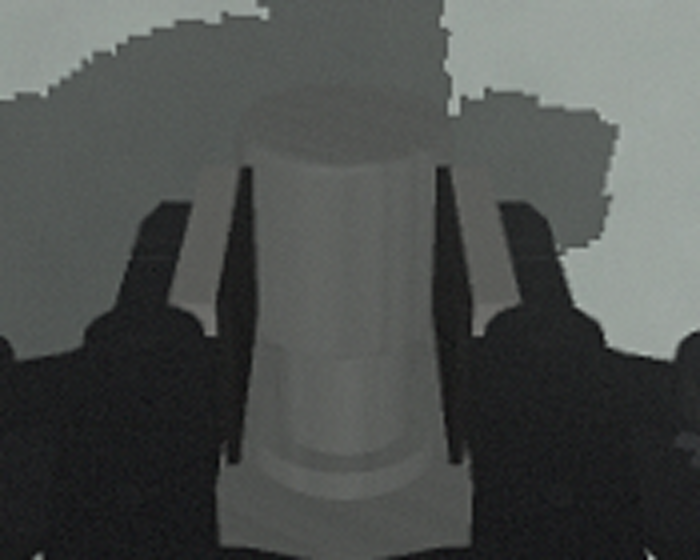

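The pads flank the knob squarely, and the fit is fine. I'll relieve the small vertical load and draw along the bore in steps.

Call:
{"fn": "carry_out", "kwargs": {
  "steps": "1 0 -0.4 0; 4 0 0 0; 4 0 0 0; 4 0 0 0; 4 0 0 0; 0 0 0 0"
}}

```text
time_s: 11.68
position: [0.5956, 0.0872, 0.126]
orientation: [180.0, 0.2, -171.7]
force: [6.6, 0.0, -2.7]
width: 0.278
gripper_force: 54.6
```

Call:
{"fn": "carry_out", "kwargs": {
  "steps": "4 0 0 0; 4 0 0 0; 4 0 0 0; 4 0 0 0; 4 0 0 0; 3 0 0 0; 0 0 0 0; 0 0 0 0"
}}

```text
time_s: 12.68
position: [0.5736, 0.084, 0.1262]
orientation: [180.0, 0.3, -171.7]
force: [7.6, 0.4, -2.4]
width: 0.279
gripper_force: 54.6
```

```bash
python3 - <<'E'
from station import ctrl
from h import *
s=ctrl.observe();d=ctrl.snapshot("wrist");d["s"]=s;pickle.dump(d,open("w5.pkl","wb"))
print(s["time_s"],s["position"],s["force"],s["torque"],s["gripper_force"],stn(s["position"]))
a=cv2.resize(d["image"][180:330,170:345,::-1],None,fx=4,fy=4,interpolation=cv2.INTER_CUBIC)
cv2.imwrite("pics/w5.png",a)
P=wcloud(d);S=stn(P)
for v in range(215,310,3): print(v,(S[v,256]*1000).round(1),d["image"][v,256])
E
```

```text
12.675 [0.57361507 0.08402122 0.1262175 ] [ 7.58234782  0.39007744 -2.39717825] [ 0.13280095 -1.37954899 -0.04713781] 54.60348844528198 [-0.01225442  0.00249456  0.1262175 ]
215 [-25.6   3.2 138.3] [83 85 83]
218 [-25.9   3.2 143.1] [82 82 81]
221 [-25.5   3.2 146.2] [83 85 81]
224 [-25.3   3.2 149.7] [81 82 80]
227 [-25.4   3.2 153.6] [81 81 79]
230 [-25.3   3.2 156.9] [87 89 87]
233 [-24.5   3.2 158.7] [98 98 97]
236 [-22.8   3.2 158.6] [93 96 92]
239 [-21.    3.2 158.4] [96 98 95]
242 [-19.9   3.2 159.6] [93 95 92]
245 [-18.    3.2 159.3] [95 98 95]
248 [-16.5   3.2 159.7] [91 94 91]
251 [-14.2   3.2 158.8] [91 94 91]
254 [-12.8   3.2 159.5] [93 96 92]
257 [-11.4   3.2 160.1] [88 92 88]
260 [ -8.3   3.2 158. ] [91 95 91]
263 [ -7.1   3.2 159.1] [92 95 92]
266 [ -5.4   3.2 159.3] [92 94 92]
269 [ -2.9   3.2 158.5] [91 94 92]
272 [ -1.4   3.2 159. ] [92 94 91]
275 [  0.8   3.2 158.7] [90 92 89]
278 [  3.2   3.2 158.2] [92 94 91]
281 [  8.    3.2 154.3] [97 99 97]
284 [  9.4   3.2 155.3] [96 97 94]
287 [ 12.1   3.2 154.5] [93 96 95]
290 [ 13.6   3.2 155.4] [95 97 96]
293 [ 16.2   3.3 154.9] [96 98 96]
296 [ 19.2   3.3 153.9] [96 99 96]
299 [ 21.7   3.3 153.7] [95 97 95]
302 [ 24.3   3.3 153.4] [98 99 97]
305 [ 24.5   3.3 155.9] [82 84 82]
308 [ 23.6   3.3 159.6] [93 94 92]
```

View pics/w5.png

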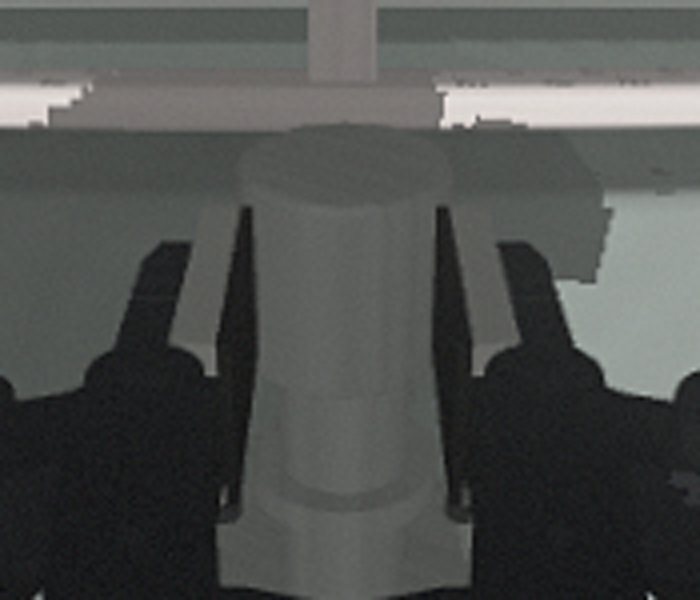

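The knob hasn't slipped in the grip, since its rim stays at row 231 of the wrist image. Travel so far is 37.4 mm of the 45 mm, and side load is about zero. I'll finish the last bit gently.

Call:
{"fn": "carry_out", "kwargs": {
  "steps": "2.5 0 0 0; 2 0 0 0; 1.5 0 0 0; 1 0 0 0; 0 0 0 0; 0 0 0 0; 0 0 0 0; 0 0 0 0"
}}

```text
time_s: 13.72
position: [0.5669, 0.083, 0.1263]
orientation: [180.0, 0.3, -171.7]
force: [9.1, 1.3, -1.8]
width: 0.279
gripper_force: 54.6
```

```bash
python3 - <<'E'
from station import ctrl
from h import *
d4=pickle.load(open("w4.pkl","rb"))
for i in range(4):
    s=ctrl.observe();d=ctrl.snapshot("wrist");d["s"]=s
    print(s["time_s"],(stn(s["position"])*1000).round(2),s["orientation"].round(2) if hasattr(s["orientation"],"round") else s["orientation"],np.round(s["force"],1))
P=stn(wcloud(d))*1e3;P4=stn(wcloud(d4))*1e3
# knob front face & block face
for n,Q in(("rest",P4),("now",P)):
    m=(Q[...,2]>136)&(Q[...,2]<154)&(abs(Q[...,1]-3)<8);m[:205]=0;m[232:]=0
    print(n,m.sum(),np.median(Q[m][:,0]))
# image shift of knob relative to camera: rows of rim
g=lambda q:q["image"][200:245,245:267].mean((1,2)).round(0).astype(int).tolist()
print(g(d4)[18:40]);print(g(d)[18:40])
pickle.dump(d,open("w6.pkl","wb"))
E
```

```text
13.725 [-19.03   2.45 126.29] [ 180.      0.33 -171.74] [ 9.1  1.3 -1.8]
13.775 [-19.06   2.49 126.23] [ 179.99    0.32 -171.74] [ 8.6  1.3 -1.5]
13.825 [-19.06   2.49 126.26] [ 180.      0.32 -171.74] [ 8.3  0.7 -3.5]
13.875 [-19.04   2.5  126.27] [ 180.      0.33 -171.74] [ 8.5  0.4 -3.1]
rest 403 11.999764305934736
now 407 -32.242117948929476
[83, 83, 83, 82, 83, 83, 83, 83, 84, 84, 84, 85, 87, 94, 100, 97, 96, 95, 96, 96, 95, 95]
[82, 82, 83, 82, 82, 83, 83, 83, 83, 83, 84, 84, 85, 91, 97, 98, 96, 95, 95, 95, 95, 95]
```

Call:
{"fn": "carry_out", "kwargs": {
  "steps": "0.8 0 0 0; 0 0 0 0; 0 0 0 0; 0 0 0 0"
}}

```text
time_s: 14.42
position: [0.5661, 0.0829, 0.1263]
orientation: [180.0, 0.3, -171.7]
force: [8.2, 0.7, -2.6]
width: 0.28
gripper_force: 54.6
```

```bash
python3 - <<'E'
from station import ctrl
from h import *
s=ctrl.observe();d=ctrl.snapshot("wrist");d["s"]=s;P=stn(wcloud(d))*1e3
print(s["time_s"],(stn(s["position"])*1000).round(2),np.round(s["force"],1),s["gripper_force"])
m=(P[...,2]>136)&(P[...,2]<154)&(abs(P[...,1]-3)<8);m[:205]=0;m[232:]=0;print(np.median(P[m][:,0]))
E
```

```text
14.425 [-19.81   2.47 126.26] [ 8.2  0.7 -2.6] 54.610742926597595
-32.98978195559167
```

Travel is now 44.95 mm by the arm and 45.0 mm by the camera. The pull is about 8 N, steady, with almost no side load, so I'll hand it in.

```bash
python3 -c "
from station import ctrl
print(ctrl.close_job())"
```

```text
the job is handed in; nothing more can be done
None
```

The sash is down on its stop and the rod is held 45 mm out against its spring, which puts the ring level with the block face going by the given dimensions; the gripper hid the ring, so I never saw it directly. The job was handed in at about 14.5 s of the 48 s allowed.

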